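# Clear the pump and open the filler cap

### The arm

A 6-joint arm with a two-finger parallel gripper is mounted at the origin on the work surface. World frame = base frame: x ahead of the robot, y to its left, z up, the work surface at z = 0. Lengths are in m, angles in rad, forces in N, time in s.
With the tool pointing down it reaches from about 0.25 to 0.775 m from the base axis. Payload 4 kg.
Tool frame: the origin (TCP) lies midway between the tips of the shut fingers; the grasp point (between the pads) lies 19 mm behind it; z points along the fingers, y is the direction in which the jaws open and shut (so a half turn about z gives the same grasp; the last joint's range is limited). The gripper opens to 94 mm and grips with 3 to 60 N. Pads are 16 mm wide; open, the fingers measure 119 mm over their backs; the gripper's body (75 mm by 177 mm) begins 78 mm behind the grasp point.
Start: joints at [-1.437, 0.087, 1.371, -0, 1.684, -0.103], TCP at [0.129, -0.535, 0.167] pointing down, gripper open.
Joint ranges: [-3.1, 3.1], [-0.76, 2.03], [0.27, 2.55], [-1.08, 4.22], [0.17, 2.65], [-2.57, 2.57]. Speed limits (rad/s): [2.79, 2.79, 3.14, 3.14, 3.14, 3.14].

### API

Orientations are given as [roll, pitch, yaw] about the fixed x, y, z axes, in that order (R = Rz(yaw) Ry(pitch) Rx(roll)).
In Python, from bench import robot gives the robot as it stands.
- The arm moves only by the tool servo_tool, never from a script. Its argument "rows" is a list of rows, each a list of 2 entries, a list of its own where there are three numbers: the shift along the tool's x, y, z normalised to -1 to 1, where 1 is 0.08 m, then the turn about the tool's z normalised to -1 to 1, where 1 is pi/2 rad. A call has 1 to 12 rows; each row is the pose to reach, as a shift and turn from the pose commanded when the call began, along the tool's axes at that moment; what a row does not reach only later rows make up. A row lasts 1/12 s, in which the tool goes at most 41.7 mm and 7.16 degrees, less where a joint would pass 70% of its speed; a pose out of reach is approached as far as the arm can. A call with a number of a shift or a turn outside -1 to 1 is refused whole. A call with a gripper value outside its range is refused whole. "grip" is the closure, from -1 (fully open) to 1 (shut), set as the call begins (left out, the last holds). The fingers move at their own pace and stop on an object; the grip force is fixed at half the most. Time passes only in rows, so rows that repeat a pose let the fingers close. It gives the time, the measured TCP pose, the force and the opening at its end, in the units of the state.
- robot.get_obs(): the state, without advancing time (a new reading comes with each control period).
- robot.snapshot(name): name is "side" or "top"; returns a dict with "pixels" (420x560x3 uint8, red, green, blue), "camera_matrix" (3x3 intrinsics, pixels), "D" ([k1, k2, p1, p2, k3] as OpenCV has them; the pictures are not rectified), "world_from_camera" (4x4, takes a point from camera to world coordinates). Camera axes: x right, y down, z forward; pixel columns grow to the right and rows downward; lengths in m; the calibration is good to about 2 mm. A picture is of the moment at which its call begins. There is no depth.
- robot.close_job(): hands the job in, once; it reports no verdict.
The state is a dict: "time": time; "joint_positions": joint angles; "qvel": joint speeds; "joint_torque": joint torques, N m; "tool_pos": TCP position; "ee_rot": TCP orientation; "wrist_force": force on the tool from outside, world axes, zero at the start; "wrist_torque": the same for the moment, N m; "width": finger opening in m.
Only numpy, scipy, OpenCV 4.12 (cv2) and the standard library are available. Lean on these libraries where they do the work, as an engineer would, in place of code of your own. Each camera call takes 0.05 s, during which the arm holds its last target.

### The job

The syrup dispenser on the counter is to be refilled: first clear its pump by working the sprung hand lever through three full strokes, each all the way down and all the way back up. Then unscrew the round filler cap on top; some caps have a left-hand and some a right-hand thread, so try both ways and find which one loosens it. Lift the cap straight up, level, at least 6 cm above where it sat, and finish while holding it still there over its neck, without putting it down or letting go; do not knock over or shift the jars, bottles and other things around.

Things in the scene. Friction and masses are not known exactly. Their poses are not given: they have to be found in the camera images.
- dispenser: counter-top hand-pump syrup dispenser: steel box 160 mm deep (x), 260 wide (y), top face 130 mm above the counter; fixed. Origin under its centre, on the counter; x points from its front (spout) to its back, y to its left, z up. All offsets here are in this frame, mm. Capped filler neck on the top face at x 0, y +65; pump lever along x at y -70.
- lever (a joint): the pump's hand lever, rad: 0 = up at rest, 0.5 = fully down at its stop. Hinged at x +30, y -70, z 185 about a level axis along y; its arm, 125 mm to the pad's middle, points to the front (-x), 0.3 rad above level at rest, 0.2 below when down. A spring lifts it back; pushing the pad takes about 5 N at first, 11 N at the stop.
- lever_pad (a point): centre of the top face of the lever's black push pad (40 mm along the lever, 36 wide, 12 thick) at its free end; moves with the lever; 6 mm above the arm's centre line. At rest about 228 mm above the counter, fully down about 166 mm.
- cap_center (a point): centre (half-way up) of the filler cap: black round ribbed cap, 50 mm across, 32 tall, about 60 g, with a 4 mm high straight rib across its top (along this point's x axis; z up). Seated, this point is 163 mm above the counter and the underside 147; grip it across its sides from above. The rib starts within 0.15 rad of the dispenser's x axis.
- neck (a point): centre of the neck's collar top (54 mm across, 17 mm high), where the cap's underside rests. Coarse quarter-turn thread of unseen hand, different from start to start. From the start, the wrong way it stops after 0.2 to 0.8 rad (a round cap then slips in the grip); the right way it is free from 1.1 rad up to its stop near 2 rad, and lifts off. It does not rise while turning. Neck inside 17 mm tall.
- cap: the same cap; origin at the centre of its underside, z up, x along the rib
- cup: white ceramic cup, 58 mm across, 62 mm tall, standing under the dispenser's spout; origin at its foot. Bystander
- jar: clear plastic jar with white lid, 72 mm across, 85 mm tall, standing beside the dispenser on its cap side; origin at its foot. Bystander
- tin: food tin, 74 mm across, 100 mm tall, standing beside the dispenser on its lever side; origin at its foot. Bystander
- bottle_a: tall amber bottle with paper label, 64 mm across, 200 mm tall; origin at its foot. Bystander
- bottle_b: tall green bottle, 68 mm across, 190 mm tall; origin at its foot. Bystander
- carton: small cardboard carton, 60 x 80 x 60 mm high; origin at its underside. Bystander
Things that resemble listed ones, but are neither listed nor needed, are in the scene too. There is more than one size of the cap; the job needs the middle-sized.

How it is judged:
By the outcome, as a careful person would: the job done as asked, in the order asked, and still so for the second after the job is handed in, while the arm keeps its last pose, push and grip.
It also fails if it takes over 64 s, if anything falls off the work surface, if the arm or the gripper's body presses on something with over 40 N, if the wrist force passes 120 N, or if a joint passes its speed limit or range.

## Working session

There is one attempt and no reset: what is moved stays moved. The work goes in short steps, Python scripts to look and compute and a tool call to move; the robot and the scene stay as the last step left them, time stands still between calls to the robot, and variables do not carry over. Pictures are saved under pics/ and viewed, and the job is handed in when it is done.

Besides the shell and the picture viewer there is one more tool, called after "Call:" in YAML: its name, and indented under it one key for each argument. servo_tool: Moves the arm, as the interface text tells. Its arguments: {"type":"object","properties":{"rows":{"type":"array"},"grip":{"type":"number"}},"required":["rows"]}

```bash
ls; mkdir -p pics; python3 - <<'E'
from bench import robot
import cv2, pickle
o=robot.get_obs(); print(o)
for n in("top","side"):
    s=robot.snapshot(n); pickle.dump(s,open(f"{n}0.pkl","wb"))
    cv2.imwrite(f"pics/{n}0.png",s["pixels"][:,:,::-1])
    print(n,s["camera_matrix"],s["D"],s["world_from_camera"])
E
```

```text
pics
{'time': 0.0, 'joint_positions': array([-1.43710425e+00,  8.79374279e-02,  1.37224785e+00, -6.92336763e-06,
        1.68356139e+00, -1.03092249e-01]), 'qvel': array([ 2.42759803e-04, -1.75260291e-04, -2.33454143e-04,  4.13932834e-05,
       -4.45101260e-05, -1.97734229e-03]), 'joint_torque': array([ 8.67147610e-04, -3.40186572e+01, -3.02426112e+01,  7.17900856e-02,
        3.29860440e-02, -1.66938862e-04]), 'tool_pos': array([ 0.12893157, -0.53403485,  0.1653171 ]), 'ee_rot': array([-3.13944937e+00, -2.14824108e-04,  2.36783327e-01]), 'wrist_force': array([-0.02239749, -0.83994617, -0.66908261]), 'wrist_torque': array([-0.00974928, -0.06205147, -0.05418855]), 'width': 0.09410279485022492}
top [[498.6944442    0.         283.86214912]
 [  0.         498.6944442  209.11729227]
 [  0.           0.           1.        ]] [0.02854976 0.         0.         0.         0.        ] [[-3.23671429e-04 -9.94854688e-01  1.01311625e-01  3.87812528e-01]
 [-9.99985299e-01 -2.26360419e-04 -5.41756582e-03  1.01865947e-02]
 [ 5.41262370e-03 -1.01311889e-01 -9.94839989e-01  1.62218080e+00]
 [ 0.00000000e+00  0.00000000e+00  0.00000000e+00  1.00000000e+00]]
side [[545.83386733   0.         282.02306994]
 [  0.         545.83386733 203.71219541]
 [  0.           0.           1.        ]] [-0.00395529  0.          0.          0.          0.        ] [[-0.97019307 -0.1190029   0.21110122  0.24897969]
 [-0.24175567  0.53540772 -0.80925445  1.04391952]
 [-0.01672159 -0.83616798 -0.54821848  0.86255602]
 [ 0.          0.          0.          1.        ]]
```

View pics/top0.png

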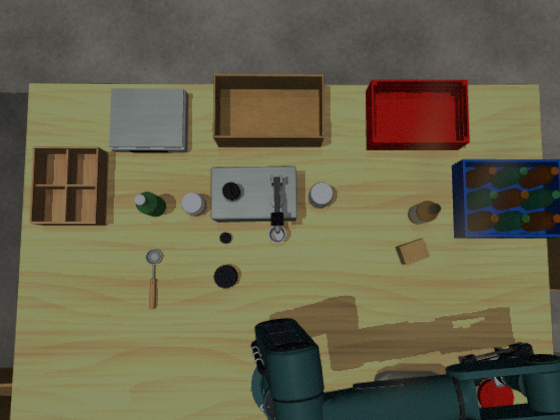

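View pics/side0.png

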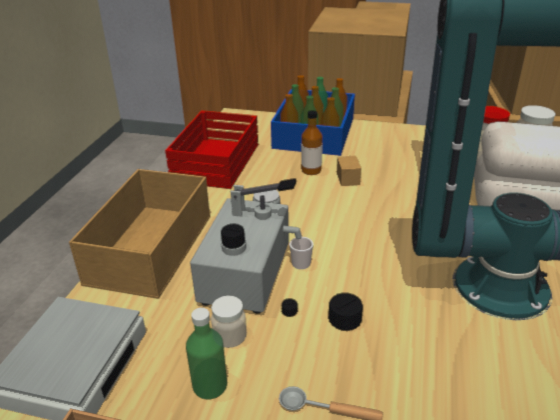

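The top view shows the dispenser at about (254,193), lever pad at (277,219) and cup at (278,235). There are three round black caps: one on the neck at (232,190), a small one on the counter at (225,238) and a large one at (226,276). The seated one is the middle-sized cap I need. In the side view it is at (233,238), with the pad at (288,185).

```bash
cat > h.py <<'E'
import numpy as np, cv2, pickle
def ray(s,uv):
    p=cv2.undistortPoints(np.array([[uv]],float),s["camera_matrix"],s["D"])[0,0]
    T=s["world_from_camera"]; d=T[:3,:3]@np.array([p[0],p[1],1]); return T[:3,3],d/np.linalg.norm(d)
def onz(s,uv,z):
    o,d=ray(s,uv); return o+d*(z-o[2])/d[2]
def tri(s1,u1,s2,u2):
    o1,d1=ray(s1,u1);o2,d2=ray(s2,u2)
    t=np.linalg.lstsq(np.c_[d1,-d2],o2-o1,rcond=None)[0]
    a=o1+t[0]*d1;b=o2+t[1]*d2; return (a+b)/2,np.linalg.norm(a-b)
def proj(s,P):
    T=np.linalg.inv(s["world_from_camera"]); r=cv2.Rodrigues(T[:3,:3])[0]
    return cv2.projectPoints(np.array(P,float).reshape(-1,1,3),r,T[:3,3],s["camera_matrix"],s["D"])[0][:,0]
E
python3 - <<'E'
from h import *
t=pickle.load(open("top0.pkl","rb"));s=pickle.load(open("side0.pkl","rb"))
for n,i,(x0,x1,y0,y1) in(("t",t,(195,345,150,250)),("s",s,(180,330,160,320))):
    c=i["pixels"][y0:y1,x0:x1,::-1]; c=cv2.resize(c,None,fx=5 if n=="t" else 3.7,fy=5 if n=="t" else 3.7,interpolation=cv2.INTER_CUBIC); cv2.imwrite(f"pics/crop_{n}.png",c)
    g=i["pixels"].max(2); m=((g<45)*255).astype(np.uint8); 
    N,L,st,ce=cv2.connectedComponentsWithStats(m)
    for k in range(1,N):
        if 25<st[k,4]<1500 and x0-10<ce[k,0]<x1+20 and y0<ce[k,1]<y1+60: print(n,st[k],ce[k].round(1))
E
```

```text
t [223 183  18  18 242] [231.2 191. ]
t [240 212  56  14 229] [272.4 218.8]
t [220 233  11  10  88] [225.4 237.5]
t [214 265  24  23 403] [225.6 276.1]
s [277 180  18  10 127] [286.2 184.6]
s [222 225  22  23 442] [232.5 235.9]
s [329 294  33  36 987] [345.1 311.4]
s [282 300  15  16 199] [289.2 307.3]
```

View pics/crop_t.png

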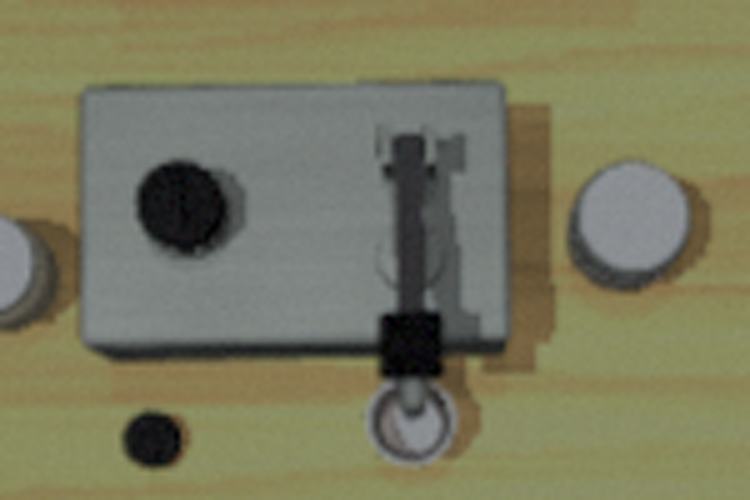

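View pics/crop_s.png

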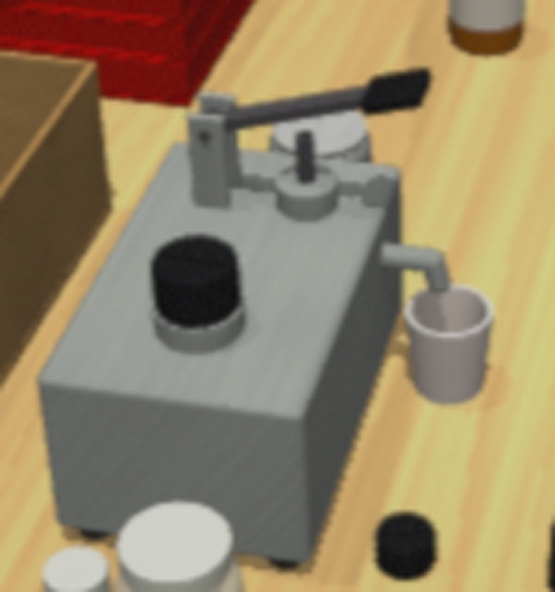

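```bash
python3 - <<'E'
from h import *
np.set_printoptions(precision=4,suppress=True)
t=pickle.load(open("top0.pkl","rb"));s=pickle.load(open("side0.pkl","rb"))
c=[onz(t,p,.13) for p in((211.2,167.6),(296,166.8),(296.2,219.2),(211.2,219.2))]
c=np.array(c);print(c, c.mean(0)); print("w",np.linalg.norm(c[0]-c[1]),np.linalg.norm(c[2]-c[3]),np.linalg.norm(c[0]-c[3]),np.linalg.norm(c[1]-c[2]))
y=(c[0]-c[1]+c[3]-c[2]);yaw=np.arctan2(-y[0],y[1]);print("yaw",yaw)
R=np.array([[np.cos(yaw),-np.sin(yaw),0],[np.sin(yaw),np.cos(yaw),0],[0,0,1]]);o=c.mean(0)*[1,1,0]
print("exp cap",o+R@[0,.065,.163],"pad",o+R@[.03-.125*np.cos(.3)-.006*np.sin(.3)*-1*-1,-.07,.228])
print("cap t on z.163+",onz(t,(231.6,191.4),.171), "side",onz(s,(233.2,236.2),.163),"tri",tri(t,(231.4,191.2),s,(233.,236)))
print("pad t",onz(t,(277.2,219),.222),"tri",tri(t,(277.2,219),s,(287,184)))
for nm,uv,z in(("jar",(193,203),.085),("tin",(321,193.5),.1),("cup",(277.5,234),.062),("botb",(141,201),.19),("bota",(434,208),.2)):print(nm,onz(t,uv,z))
for q,P in(("cap",o+R@[0,.065,.163]),("pad",o+R@[-.0912,-.07,.222])):print(q,proj(t,P),proj(s,P))
E
```

```text
[[ 0.6661  0.2221  0.13  ]
 [ 0.6688 -0.0348  0.13  ]
 [ 0.5094 -0.035   0.13  ]
 [ 0.5093  0.2199  0.13  ]] [0.5884 0.093  0.13  ]
w 0.256900924697184 0.2548299567550157 0.15677941201361006 0.1594623905080148
yaw 0.005320653006089529
exp cap [0.5881 0.158  0.163 ] pad [0.4976 0.0226 0.228 ]
cap t on z.163+ [0.5878 0.1556 0.171 ] side [0.59   0.1576 0.163 ] tri (array([0.59  , 0.1571, 0.1631]), np.float64(0.0011408245790015899))
pad t [0.5024 0.0213 0.222 ] tri (array([0.5027, 0.0214, 0.2248]), np.float64(0.001001453686103127))
jar [0.5633 0.2831 0.085 ]
tin [ 0.5912 -0.1125  0.1   ]
cup [0.4684 0.0216 0.062 ]
botb [0.5571 0.4139 0.19  ]
bota [ 0.536  -0.4276  0.2   ]
cap [[231.0235 191.6804]] [[234.0026 236.4469]]
pad [[276.7626 220.7139]] [[289.317  185.6024]]
```

The checks agree to about 2 mm: dispenser centre (0.588, 0.093) with yaw about 0, cap (0.589, 0.157, 0.163), and pad (0.500, 0.022, 0.228). The close crop confirms the chosen cap is the one seated on the collar. I'll shut the fingers, rise, and travel to the lever.

Call:
servo_tool:
  rows:
    - [[0.15,-0.15,-0.5],-0.05]
    - [[0.4,-0.4,-0.9],-0.1]
    - [[0.7,-0.7,-1.0],-0.15]
    - [[1.0,-0.92,-1.0],-0.2]
    - [[1.0,-0.92,-1.0],-0.2]
  grip: 1

```text
time: 0.52
tool_pos: [0.1923, -0.4417, 0.2488]
ee_rot: [3.138, -0.001, 0.558]
wrist_force: [-0.6, -0.2, 0.5]
width: 0.0639
```

```bash
cat > go.py <<'E'
import sys,numpy as np
from bench import robot
from scipy.spatial.transform import Rotation as Rn
o=robot.get_obs(); R=Rn.from_euler("xyz",o["ee_rot"]).as_matrix()
np.set_printoptions(precision=4,suppress=True)
print("t",o["time"],"pos",o["tool_pos"],"rot",o["ee_rot"],"F",o["wrist_force"],"M",o["wrist_torque"],"w",round(o["width"],4),"q",o["joint_positions"])
if len(sys.argv)>1:
    a=[float(v) for v in sys.argv[1:]]
    print("need shift norm",R.T@(np.array(a[:3])-o["tool_pos"])/.08,"turn norm",-(a[3]-o["ee_rot"][2])/(np.pi/2))
E
python3 go.py .499 .0225 .26 1.55
```

```text
t 0.5167 pos [ 0.1923 -0.4417  0.2488] rot [ 3.138  -0.0012  0.5577] F [-0.5898 -0.1835  0.5337] M [-0.0612 -0.0261 -0.0151] w 0.0639 q [-1.2797 -0.0699  1.3675  0.0022  1.8409 -0.266 ]
need shift norm [ 6.3241 -2.8935 -0.1431] turn norm -0.6317028536072866
```

Call:
servo_tool:
  rows:
    - [[0.33,-0.15,-0.05],-0.06]
    - [[0.66,-0.3,-0.1],-0.12]
    - [[1.0,-0.46,-0.15],-0.2]
    - [[1.0,-0.46,-0.15],-0.2]

```text
time: 0.85
tool_pos: [0.2403, -0.3684, 0.2594]
ee_rot: [3.14, -0.001, 0.872]
wrist_force: [-0.4, 0.1, -0.1]
width: 0.0375
```

Call:
servo_tool:
  rows:
    - [[0.33,0,0],-0.06]
    - [[0.66,-0.05,0],-0.12]
    - [[1.0,-0.1,0],-0.2]
    - [[1.0,-0.1,0],-0.2]

```text
time: 1.18
tool_pos: [0.2855, -0.3028, 0.2581]
ee_rot: [-3.142, -0.002, 1.185]
wrist_force: [-0.9, -0.4, -1.0]
width: 0.0102
```

```bash
python3 go.py .499 .0225 .26 1.55
```

```text
t 1.1833 pos [ 0.2855 -0.3028  0.2581] rot [-3.1415 -0.0016  1.1851] F [-0.9114 -0.3752 -0.999 ] M [-0.0916 -0.0506 -0.0342] w 0.0102 q [-0.9524 -0.2113  1.4729  0.0014  1.8809 -0.5663]
need shift norm [ 4.7712  0.943  -0.0156] turn norm -0.23231847499074001
```

Call:
servo_tool:
  rows:
    - [[0.33,0.07,0],-0.06]
    - [[0.66,0.14,0],-0.12]
    - [[1.0,0.2,0],-0.2]
    - [[1.0,0.2,0],-0.23]

```text
time: 1.52
tool_pos: [0.3308, -0.2354, 0.258]
ee_rot: [3.141, -0.001, 1.546]
wrist_force: [0.0, -1.4, 0.0]
width: 0.0005
```

```bash
python3 go.py .499 .0225 .26 1.55
```

```text
t 1.5167 pos [ 0.3308 -0.2354  0.258 ] rot [ 3.1414 -0.0014  1.5464] F [ 0.0147 -1.3985  0.0179] M [-0.0775 -0.1051  0.0182] w 0.0005 q [-0.7594 -0.2342  1.4916  0.0012  1.885  -0.7346]
need shift norm [ 3.2741  2.023  -0.0202] turn norm -0.00230578367029209
```

Call:
servo_tool:
  rows:
    - [[0.33,0.2,0],0]
    - [[0.66,0.4,0],0]
    - [[1.0,0.62,0],0]
    - [[1.0,0.62,0],0]

```text
time: 1.85
tool_pos: [0.3834, -0.1563, 0.2576]
ee_rot: [-3.141, -0.002, 1.543]
wrist_force: [-0.2, -0.4, -0.2]
width: 0.0006
```

Call:
servo_tool:
  rows:
    - [[0.33,0.2,0],0]
    - [[0.66,0.4,0],0]
    - [[1.0,0.62,0],0]
    - [[1.0,0.62,0],0]

```text
time: 2.18
tool_pos: [0.4353, -0.0783, 0.2572]
ee_rot: [-3.141, -0.002, 1.543]
wrist_force: [-0.3, -0.4, -0.9]
width: 0.0001
```

Call:
servo_tool:
  rows:
    - [[0.33,0.2,0],0]
    - [[0.66,0.4,0],0]
    - [[1.0,0.62,0],0]
    - [[1.0,0.62,0],0]
    - [[1.0,0.62,0],0]

```text
time: 2.6
tool_pos: [0.4857, -0.0029, 0.2573]
ee_rot: [-3.139, 0.001, 1.54]
wrist_force: [0.4, -0.1, -0.9]
width: 0.0007
```

```bash
python3 go.py .499 .0225 .26 1.55
```

```text
t 2.6 pos [ 0.4857 -0.0029  0.2573] rot [-3.139   0.0013  1.5399] F [ 0.397  -0.1372 -0.9422] M [-0.1266 -0.0401  0.0098] w 0.0007 q [-0.1216 -0.0543  1.336  -0.0016  1.8624 -0.0912]
need shift norm [ 0.3231  0.1568 -0.035 ] turn norm -0.006445775002341013
```

Call:
servo_tool:
  rows:
    - [[0.16,0.08,0],0]
    - [[0.32,0.16,0],0]
    - [[0.32,0.16,0],0]
    - [[0.32,0.16,0],0]

```text
time: 2.93
tool_pos: [0.4987, 0.0215, 0.2582]
ee_rot: [-3.141, 0.001, 1.538]
wrist_force: [-0.3, -0.9, -0.5]
width: 0.0004
```

```bash
python3 go.py .499 .0225 .16 1.55; python3 - <<'E'
from h import *
from bench import robot
for n in("top","side"):
    s=robot.snapshot(n); cv2.imwrite(f"pics/{n}1.png",s["pixels"][:,:,::-1]); 
    if n=="side": cv2.imwrite("pics/side1c.png",cv2.resize(s["pixels"][130:290,180:350,::-1],None,fx=3.5,fy=3.5,interpolation=2))
E
```

```text
t 2.9333 pos [0.4987 0.0215 0.2582] rot [-3.1408  0.0013  1.5384] F [-0.2775 -0.8514 -0.5149] M [-0.0663 -0.0938 -0.0265] w 0.0004 q [-0.0696 -0.0255  1.3063 -0.0014  1.8615 -0.0376]
need shift norm [0.0148 0.0046 1.2278] turn norm -0.007369981505131268
```

View pics/side1c.png

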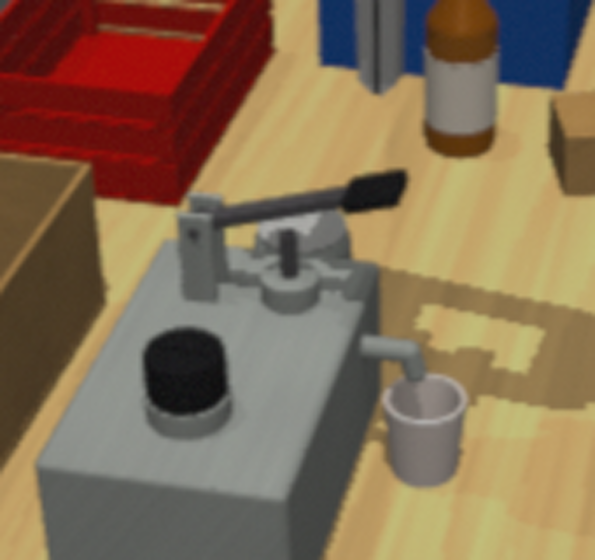

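```bash
python3 - <<'E'
from h import *
s=pickle.load(open("side0.pkl","rb"));print(proj(s,[.4987,.0215,.2582]),proj(s,[.501,.0225,.228]))
E
```

```text
[[288.7835749 171.3683187]] [[287.81916026 183.13943903]]
```

View pics/side1.png

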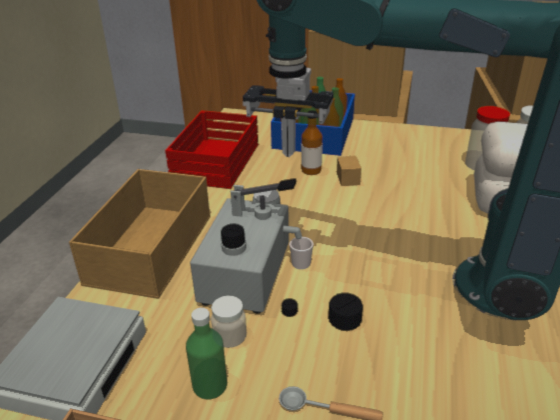

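View pics/top1.png

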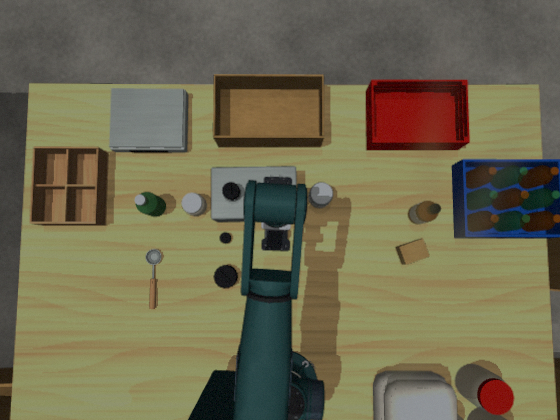

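```bash
python3 - <<'E'
from h import *
from bench import robot
s=pickle.load(open("side0.pkl","rb"));t=pickle.load(open("top0.pkl","rb"))
for z in(.2582,.277,.3,.355,.4): print(z,proj(s,[.4987,.0215,z]),proj(t,[.4987,.0215,z]))
for z in (.35,.37,.39):print(onz(t,(276.5,213),z))
for dx in(-.01,.01):print(proj(s,[.4987+dx,.0215,.2582]))
i=cv2.imread("pics/side1.png")[80:200,220:350];cv2.imwrite("pics/side1d.png",cv2.resize(i,None,fx=5,fy=5,interpolation=2))
i=cv2.imread("pics/top1.png")[160:260,225:335];cv2.imwrite("pics/top1d.png",cv2.resize(i,None,fx=5,fy=5,interpolation=2))
# same finger at start
print(proj(s,[.1289,-.534,.1653]),proj(t,[.1289,-.534,.1653]))
E
```

```text
0.2582 [[288.7835749 171.3683187]] [[277.03405064 219.27568145]]
0.277 [[288.69868062 163.9474723 ]] [[276.9770272  218.71255897]]
0.3 [[288.59280632 154.69398084]] [[276.905077   218.00203879]]
0.355 [[288.33023065 131.75079034]] [[276.72252171 216.19931569]]
0.4 [[288.10495493 112.07371731]] [[276.56104484 214.60478953]]
[0.50736451 0.02212404 0.35      ]
[0.50548503 0.02193637 0.37      ]
[0.50360555 0.0217487  0.39      ]
[[293.17432342 171.84899703]]
[[284.4080954  170.88932901]]
[[452.19990753 121.06075546]] [[472.62100341 351.74929699]]
```

View pics/side1d.png

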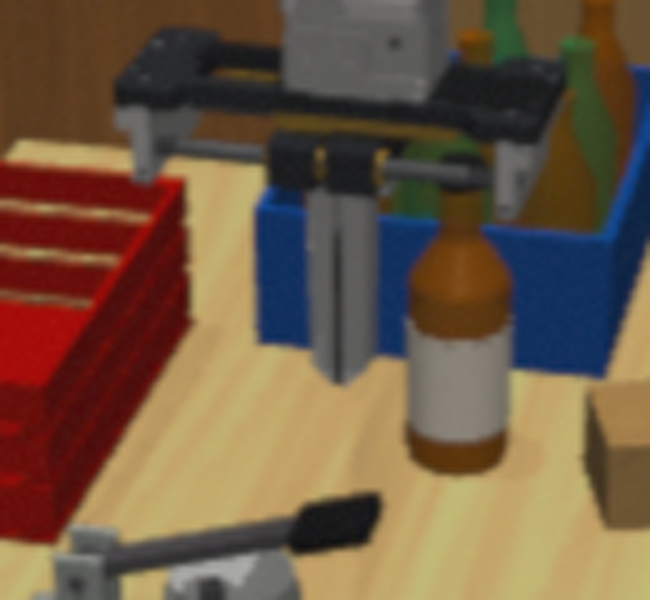

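View pics/top1d.png

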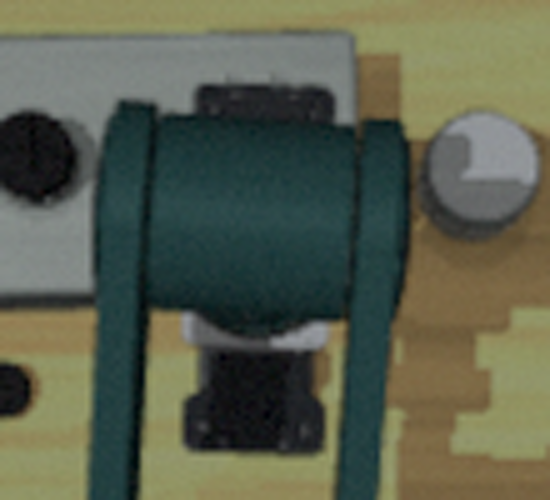

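In the side view, the shut fingertips are at (288,156). The reported TCP projects to (289,171), so the tips look about 38 mm higher than reported, while the top view agrees in x and y. I'll descend part way and check again rather than trust either reading.

Call:
servo_tool:
  rows:
    - [[0,0,0.1],0]
    - [[0,0,0.2],0]
    - [[0,0,0.25],0]
    - [[0,0,0.25],0]
    - [[0,0,0.25],0]

```text
time: 3.45
tool_pos: [0.4986, 0.0233, 0.2377]
ee_rot: [-3.14, 0.0, 1.54]
wrist_force: [-0.8, -0.0, 0.5]
width: 0.0006
```

```bash
python3 go.py .499 .0225 .16 1.55; cat > pic.py <<'E'
import sys
from h import *
from bench import robot
n,f,x0,x1,y0,y1=sys.argv[1],sys.argv[2],*map(int,sys.argv[3:7])
s=robot.snapshot(n); pickle.dump(s,open(f"{f}.pkl","wb"))
k=min(800/(x1-x0),600/(y1-y0)); c=cv2.resize(s["pixels"][y0:y1,x0:x1,::-1],None,fx=k,fy=k,interpolation=2)
cv2.imwrite(f"pics/{f}.png",c[:600,:800]); print("scale",k)
E
python3 pic.py side s2 200 340 80 220
```

```text
t 3.45 pos [0.4986 0.0233 0.2377] rot [-3.1402  0.0001  1.5404] F [-0.8103 -0.0413  0.5172] M [-0.0517 -0.0176  0.021 ] w 0.0006 q [-0.0669 -0.0282  1.3494 -0.0002  1.8219 -0.0365]
need shift norm [-0.0095  0.0064  0.9713] turn norm -0.006114321656992015
scale 4.285714285714286
```

View pics/s2.png

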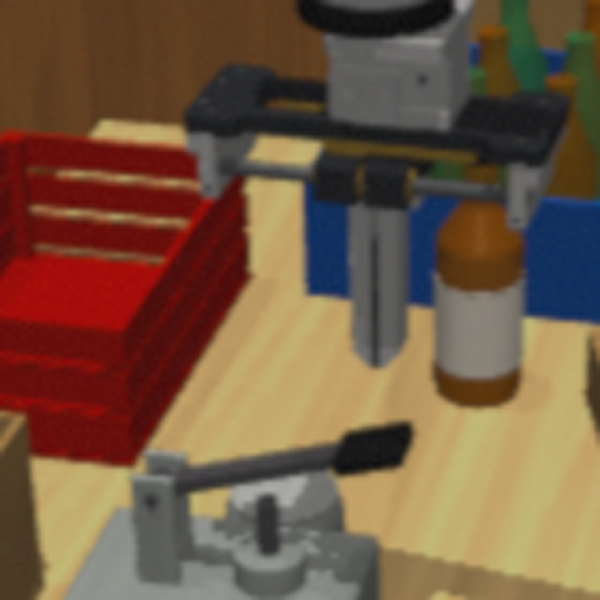

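```bash
python3 - <<'E'
from h import *
s=pickle.load(open("s2.pkl","rb"))
for uv in((287.7,165.6),):
    o,d=ray(s,uv); print(o+d*(.0225-o[1])/d[1]); print(onz(s,uv,.2377))
E
```

```text
[0.50076386 0.0225     0.27314275]
[ 0.51590421 -0.03892026  0.2377    ]
```

Call:
servo_tool:
  rows:
    - [[0,0,0.1],0]
    - [[0,0,0.15],0]
    - [[0,0,0.2],0]
    - [[0,0,0.2],0]
    - [[0,0,0.2],0]

```text
time: 3.92
tool_pos: [0.4989, 0.0234, 0.222]
ee_rot: [-3.141, 0.0, 1.541]
wrist_force: [-0.6, 0.3, 0.6]
width: 0.0003
```

```bash
python3 go.py .499 .0225 .16 1.55;python3 pic.py side s3 200 340 80 220
```

```text
t 3.9167 pos [0.4989 0.0234 0.222 ] rot [-3.1407  0.0001  1.5406] F [-0.6052  0.3234  0.6338] M [-0.0594 -0.085  -0.0303] w 0.0003 q [-0.0665 -0.0294  1.3814 -0.0001  1.7905 -0.0364]
need shift norm [-0.0116  0.0028  0.7745] turn norm -0.005980434087467593
scale 4.285714285714286
```

View pics/s3.png

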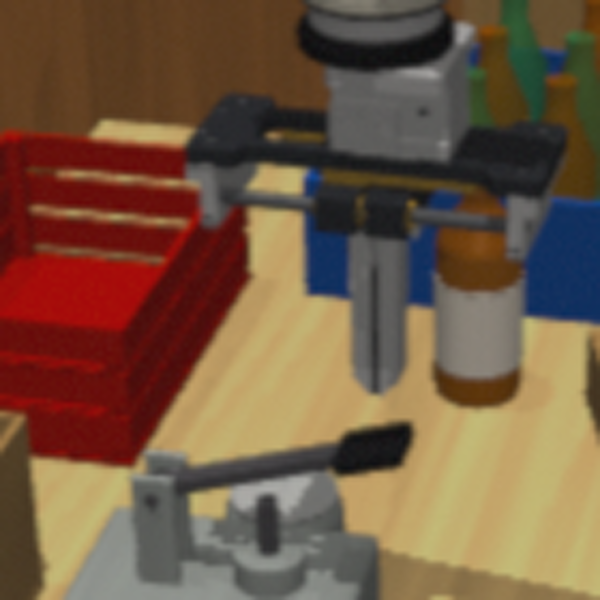

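The reported z is 0.222, below the 0.228 m pad, yet the tips are clearly still above the pad at pixel (288,172). Casting a ray to them gives a real tip height about 35 mm above the reported one, so I'll use that offset and feel for contact.

Call:
servo_tool:
  rows:
    - [[0,0,0.1],0]
    - [[0,0,0.2],0]
    - [[0,0,0.25],0]
    - [[0,0,0.25],0]

```text
time: 4.3
tool_pos: [0.4981, 0.0234, 0.2005]
ee_rot: [-3.138, 0.0, 1.541]
wrist_force: [0.3, -0.3, -0.3]
width: 0.0002
```

Call:
servo_tool:
  rows:
    - [[0,0,0.06],0]
    - [[0,0,0.12],0]
    - [[0,0,0.12],0]
    - [[0,0,0.12],0]

```text
time: 4.63
tool_pos: [0.499, 0.0234, 0.1926]
ee_rot: [-3.141, 0.0, 1.541]
wrist_force: [1.2, -0.2, -1.4]
width: 0.0002
```

Call:
servo_tool:
  rows:
    - [[0,0,0.06],0]
    - [[0,0,0.12],0]
    - [[0,0,0.12],0]
    - [[0,0,0.12],0]

```text
time: 4.97
tool_pos: [0.4992, 0.0234, 0.1836]
ee_rot: [3.141, 0.0, 1.541]
wrist_force: [-0.9, -0.0, 4.8]
width: 0.0007
```

```bash
python3 go.py .499 .0225 .132 1.55;python3 pic.py side s4 200 340 80 220
```

```text
t 4.9667 pos [0.4992 0.0234 0.1836] rot [3.1409 0.0002 1.5405] F [-0.884  -0.0196  4.8363] M [-0.0309  0.1041 -0.0433] w 0.0007 q [-0.0666 -0.0285  1.4558 -0.0001  1.7136 -0.0364]
need shift norm [-0.0108 -0.0026  0.6446] turn norm -0.006027976478810118
scale 4.285714285714286
```

View pics/s4.png

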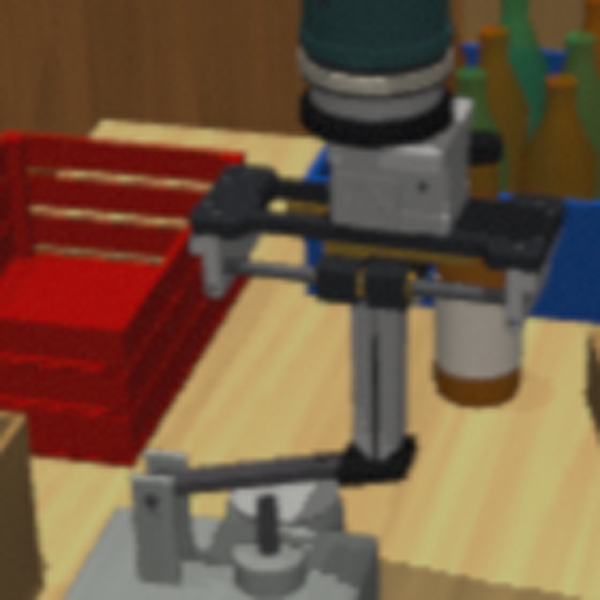

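The tips are on the pad at about (290,187), with 4.8 N of contact force. That confirms an offset of about 36 to 38 mm. Now I'll press the first stroke.

Call:
servo_tool:
  rows:
    - [[0,0,0.1],0]
    - [[0,0,0.2],0]
    - [[0,0,0.3],0]
    - [[0,0,0.4],0]
    - [[0,0,0.5],0]
    - [[0,0,0.55],0]
    - [[0,0,0.55],0]

```text
time: 5.6
tool_pos: [0.498, 0.0234, 0.1393]
ee_rot: [-3.14, 0.0, 1.541]
wrist_force: [-3.9, -0.1, 7.0]
width: 0.0001
```

Call:
servo_tool:
  rows:
    - [[0,0,0.05],0]
    - [[0,0,0.08],0]
    - [[0,0,0.08],0]

```text
time: 5.85
tool_pos: [0.4985, 0.0234, 0.1337]
ee_rot: [-3.141, 0.0, 1.541]
wrist_force: [-3.5, -0.3, 7.3]
width: 0.0008
```

Call:
servo_tool:
  rows:
    - [[0,0,0.03],0]
    - [[0,0,0.06],0]
    - [[0,0,0.06],0]

```text
time: 6.1
tool_pos: [0.4991, 0.0234, 0.1294]
ee_rot: [3.141, 0.0, 1.541]
wrist_force: [-3.2, 0.1, 9.8]
width: -0.0
```

```bash
python3 go.py .499 .0225 .132 1.55;python3 pic.py side s5 200 340 80 220
```

```text
t 6.1 pos [0.4991 0.0234 0.1294] rot [3.1407 0.0002 1.5406] F [-3.19    0.0574  9.7603] M [0.0303 0.5495 0.0316] w -0.0 q [-0.0666 -0.0157  1.5503 -0.0001  1.6061 -0.0364]
need shift norm [-0.0112 -0.0004 -0.033 ] turn norm -0.006008542473043832
scale 4.285714285714286
```

View pics/s5.png

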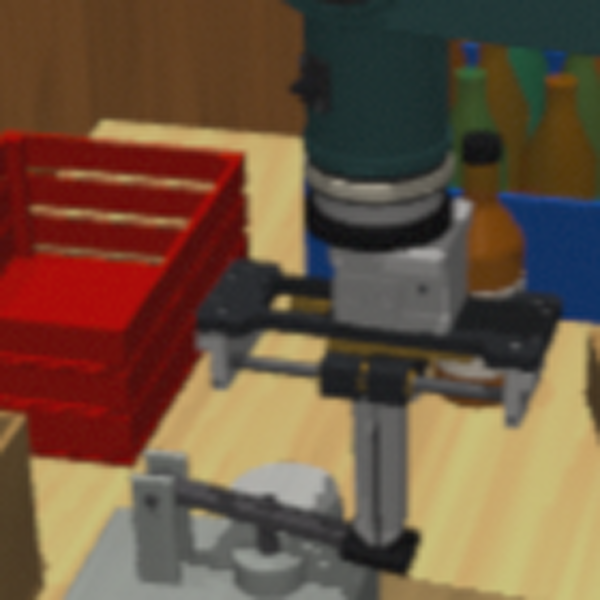

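Nearly down, at 9.8 N. I'll take small steps until the force rises at the stop.

Call:
servo_tool:
  rows:
    - [[0,0,0.03],0]
    - [[0,0,0.05],0]
    - [[0,0,0.05],0]

```text
time: 6.4
tool_pos: [0.4994, 0.0234, 0.1273]
ee_rot: [3.139, 0.0, 1.541]
wrist_force: [-4.0, 0.1, 13.3]
width: 0.0007
```

Call:
servo_tool:
  rows:
    - [[0,0,0.03],0]
    - [[0,0,0.03],0]
    - [[0,0,0.03],0]

```text
time: 6.65
tool_pos: [0.4996, 0.0234, 0.127]
ee_rot: [3.137, 0.0, 1.541]
wrist_force: [-6.9, 1.3, 19.4]
width: 0.0003
```

```bash
python3 go.py
```

```text
t 6.65 pos [0.4996 0.0234 0.127 ] rot [3.1374 0.0003 1.5407] F [-6.8763  1.3188 19.3676] M [ 0.0462  1.4269 -0.0204] w 0.0003 q [-0.0665 -0.0165  1.5559 -0.0002  1.5981 -0.0364]
```

The stop is reached: z stalled at 0.127 and the force jumped to 19 N. Next I'll lift fully clear, past the 0.19 contact height, and check that the lever is back at rest.

Call:
servo_tool:
  rows:
    - [[0,0,-0.12],0]
    - [[0,0,-0.25],0]
    - [[0,0,-0.4],0]
    - [[0,0,-0.55],0]
    - [[0,0,-0.7],0]
    - [[0,0,-0.85],0]
    - [[0,0,-1.0],0]
    - [[0,0,-1.0],0]
    - [[0,0,-1.0],0]
    - [[0,0,-1.0],0]

```text
time: 7.48
tool_pos: [0.4982, 0.0234, 0.2002]
ee_rot: [-3.138, -0.0, 1.541]
wrist_force: [0.1, 0.6, 0.4]
width: 0.0006
```

```bash
python3 go.py;python3 pic.py side s6 200 340 80 220
```

```text
t 7.4833 pos [0.4982 0.0234 0.2002] rot [-3.1385 -0.      1.5406] F [0.0565 0.6261 0.4054] M [-0.0399 -0.0629  0.0205] w 0.0006 q [-0.0666 -0.0288  1.4234 -0.0001  1.7501 -0.0364]
scale 4.285714285714286
```

View pics/s6.png

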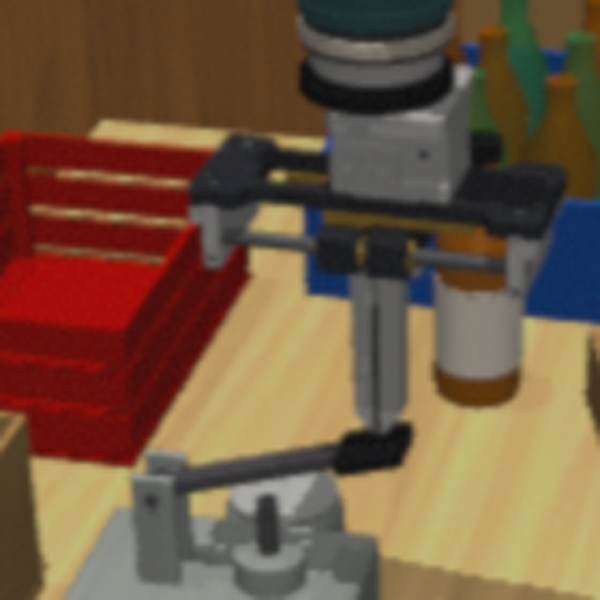

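The lever is back at rest, with its pad at (288,184) as at the start, and the tips are just above it with no force. Now strokes two and three, down to the same depth each time.

Call:
servo_tool:
  rows:
    - [[0,0,0.12],0]
    - [[0,0,0.25],0]
    - [[0,0,0.4],0]
    - [[0,0,0.55],0]
    - [[0,0,0.7],0]
    - [[0,0,0.85],0]
    - [[0,0,0.95],0]
    - [[0,0,1.0],0]
    - [[0,0,1.0],0]
    - [[0,0,1.0],0]

```text
time: 8.37
tool_pos: [0.499, 0.0234, 0.1267]
ee_rot: [3.138, 0.0, 1.541]
wrist_force: [-9.0, 0.1, 23.0]
width: 0.0005
```

Call:
servo_tool:
  rows:
    - [[0,0,-0.12],0]
    - [[0,0,-0.25],0]
    - [[0,0,-0.4],0]
    - [[0,0,-0.55],0]
    - [[0,0,-0.7],0]
    - [[0,0,-0.85],0]
    - [[0,0,-1.0],0]
    - [[0,0,-1.0],0]
    - [[0,0,-1.0],0]
    - [[0,0,-1.0],0]

```text
time: 9.2
tool_pos: [0.4982, 0.0234, 0.2002]
ee_rot: [-3.138, 0.0, 1.541]
wrist_force: [-0.3, 1.0, 0.4]
width: 0.0007
```

Call:
servo_tool:
  rows:
    - [[0,0,0.12],0]
    - [[0,0,0.25],0]
    - [[0,0,0.4],0]
    - [[0,0,0.55],0]
    - [[0,0,0.7],0]
    - [[0,0,0.85],0]
    - [[0,0,0.95],0]
    - [[0,0,1.0],0]
    - [[0,0,1.0],0]
    - [[0,0,1.0],0]

```text
time: 10.03
tool_pos: [0.4989, 0.0234, 0.1267]
ee_rot: [3.138, 0.0, 1.541]
wrist_force: [-8.6, 0.5, 23.9]
width: 0.0003
```

```bash
python3 go.py;python3 pic.py side s7 200 340 80 220
```

```text
t 10.0333 pos [0.4989 0.0234 0.1267] rot [3.1383 0.0004 1.5408] F [-8.624   0.524  23.9487] M [-0.0254  1.63   -0.0138] w 0.0003 q [-0.0664 -0.0171  1.557  -0.0003  1.5984 -0.0364]
scale 4.285714285714286
```

View pics/s7.png

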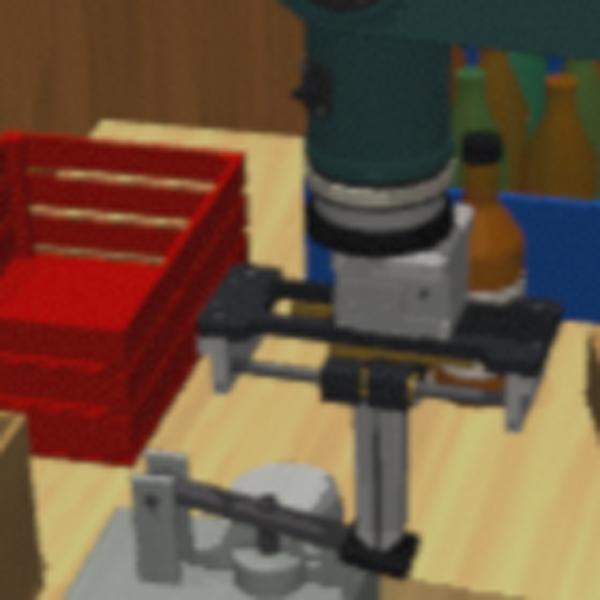

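Stroke three is fully down, at 24 N against the stop. Release it, then travel to above the cap while opening the fingers.

Call:
servo_tool:
  rows:
    - [[0,0,-0.12],0]
    - [[0,0,-0.25],0]
    - [[0,0,-0.4],0]
    - [[0,0,-0.55],0]
    - [[0,0,-0.7],0]
    - [[0,0,-0.85],0]
    - [[0,0,-1.0],0]
    - [[0,0,-1.0],0]
    - [[0,0,-1.0],0]
    - [[0,0,-1.0],0]

```text
time: 10.92
tool_pos: [0.4982, 0.0234, 0.2001]
ee_rot: [-3.138, 0.0, 1.541]
wrist_force: [1.2, -0.5, -0.5]
width: 0.0005
```

Call:
servo_tool:
  rows:
    - [[0,0,-0.2],0]
    - [[0,0,-0.4],0]
    - [[0.25,0.2,-0.4],0]
    - [[0.5,0.35,-0.4],0]
    - [[0.8,0.5,-0.4],0]
    - [[1.0,0.65,-0.4],0]
    - [[1.0,0.65,-0.4],0]

```text
time: 11.5
tool_pos: [0.5538, 0.1043, 0.2308]
ee_rot: [-3.137, -0.001, 1.544]
wrist_force: [-0.4, -0.6, -0.8]
width: 0.0007
```

```bash
python3 go.py .589 .157 .2 1.54;python3 pic.py side s8 180 340 80 290
```

```text
t 11.5 pos [0.5538 0.1043 0.2308] rot [-3.1373 -0.0006  1.5438] F [-0.395  -0.6062 -0.8086] M [-0.0458 -0.1083  0.0012] w 0.0007 q [0.0848 0.1181 1.2108 0.0011 1.8169 0.112 ]
need shift norm [0.6699 0.4238 0.3834] turn norm 0.002449770594506495
scale 2.857142857142857
```

View pics/s8.png

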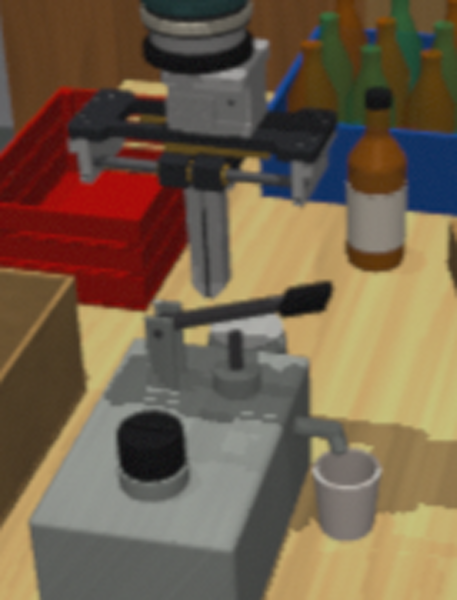

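The lever is up at rest. Now I'll centre over the cap and open the fingers.

Call:
servo_tool:
  rows:
    - [[0.2,0.14,0],0]
    - [[0.4,0.28,0],0]
    - [[0.67,0.42,0],0]
    - [[0.67,0.42,0],0]
    - [[0.67,0.42,0],0]
    - [[0.67,0.42,0],0]
    - [[0.67,0.42,0],0]
    - [[0.67,0.42,0],0]
    - [[0.67,0.42,0],0]
    - [[0.67,0.42,0],0]
  grip: -1

```text
time: 12.38
tool_pos: [0.5885, 0.1538, 0.234]
ee_rot: [3.141, 0.0, 1.54]
wrist_force: [-0.3, 0.4, 0.6]
width: 0.0636
```

```bash
python3 - <<'E'
from h import *
s=pickle.load(open("s8.pkl","rb"))
o,d=ray(s,(253.5,183.6)); print(o+d*(.1043-o[1])/d[1])
E
python3 go.py .589 .157 .115 1.54;python3 pic.py side s9 150 310 100 290
```

```text
[0.55535945 0.1043     0.26802442]
t 12.3833 pos [0.5885 0.1538 0.234 ] rot [3.1411 0.0001 1.5399] F [-0.3156  0.4225  0.6112] M [-0.0183 -0.1042  0.0006] w 0.0636 q [ 0.1625  0.217   1.091  -0.0002  1.8331  0.1934]
need shift norm [0.0403 0.004  1.4877] turn norm -8.494042386343369e-05
scale 3.1578947368421053
```

View pics/s9.png

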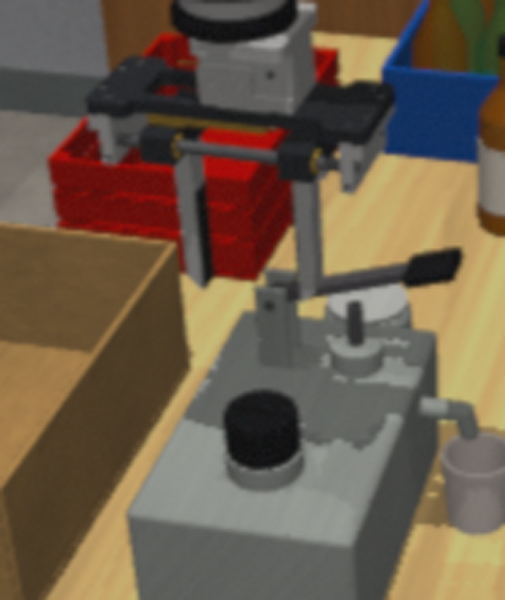

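```bash
python3 - <<'E'
from h import *
s=pickle.load(open("s9.pkl","rb"))
o,d=ray(s,(230.4,192.5)); print(o+d*(.1538-o[1])/d[1]); print(proj(s,[.589,.157,.272]))
E
```

```text
[0.5897919 0.1538    0.2715224]
[[230.25349971 193.16000057]]
```

Call:
servo_tool:
  rows:
    - [[0.04,0,0.2],0]
    - [[0.04,0,0.4],0]
    - [[0.04,0,0.6],0]
    - [[0.04,0,0.8],0]
    - [[0.04,0,0.9],0]
    - [[0.04,0,0.9],0]
    - [[0.04,0,0.9],0]

```text
time: 13.02
tool_pos: [0.5887, 0.1575, 0.1616]
ee_rot: [-3.141, 0.0, 1.54]
wrist_force: [-0.1, -0.2, 0.4]
width: 0.0937
```

```bash

python3 go.py .589 .157 .115 1.54;python3 pic.py side s10 150 310 100 290; python3 pic.py top t10 180 320 140 245
```

```text
t 13.0167 pos [0.5887 0.1575 0.1616] rot [-3.1411  0.0002  1.5405] F [-0.1344 -0.1902  0.4315] M [-0.0498 -0.044  -0.0029] w 0.0937 q [ 0.1684  0.2214  1.2278 -0.0001  1.6928  0.1987]
need shift norm [-0.0055  0.0046  0.5829] turn norm 0.0003081724031890066
scale 3.1578947368421053
scale 5.714285714285714
```

View pics/s10.png

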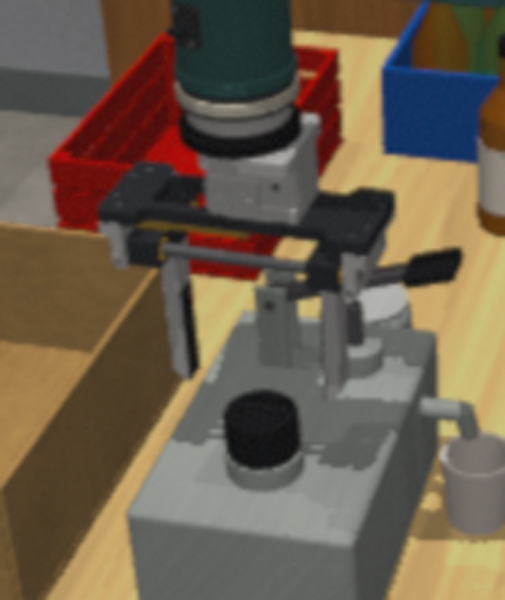

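View pics/t10.png

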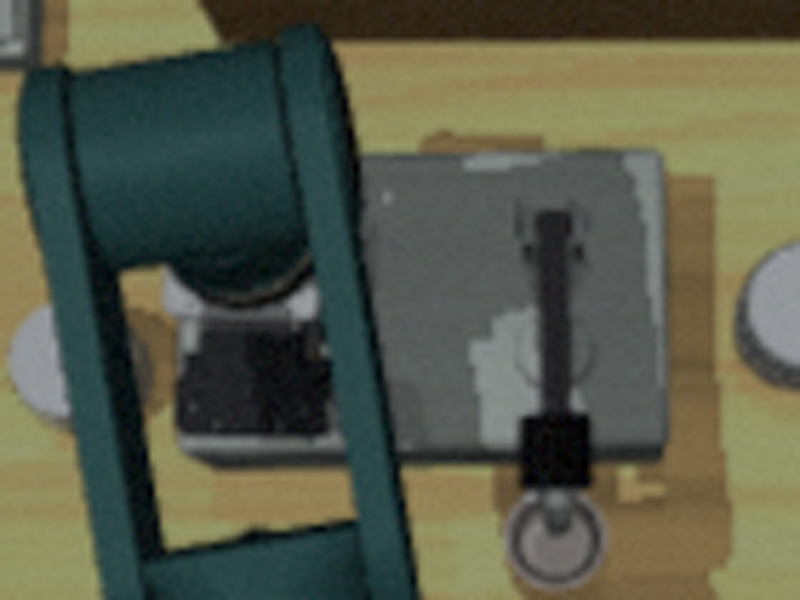

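The fingers straddle the cap, with tips at (209,219) and (255,224). Ray height again shows real z = reported z + 37 mm, with centring within 2 mm. I'll lower until the tips are really at about 0.153, above the 0.147 collar top.

Call:
servo_tool:
  rows:
    - [[0,0,0.15],0]
    - [[0,0,0.3],0]
    - [[0,0,0.45],0]
    - [[0,0,0.55],0]
    - [[0,0,0.57],0]
    - [[0,0,0.57],0]
    - [[0,0,0.57],0]

```text
time: 13.7
tool_pos: [0.5888, 0.1575, 0.116]
ee_rot: [-3.141, 0.0, 1.541]
wrist_force: [0.2, 0.1, 0.6]
width: 0.0939
```

```bash

python3 go.py .589 .157 .115 1.54;python3 pic.py side s11 180 290 170 270; python3 - <<'E'
from h import *
s=pickle.load(open("s11.pkl","rb"))
for z in(.147,.152,.158):
    print(z,(proj(s,[[.589-.047,.157,z],[.589+.047,.157,z]])-[180,170])*6)
E
```

```text
t 13.7 pos [0.5888 0.1575 0.116 ] rot [-3.1415  0.0001  1.5406] F [0.2125 0.0899 0.5772] M [-0.0665 -0.0805  0.0419] w 0.0939 q [ 0.1685  0.2338  1.3033 -0.0001  1.6047  0.1987]
need shift norm [-0.0066  0.0027  0.012 ] turn norm 0.0003544023774127631
scale 6.0
0.147 [[450.3242031  449.84694385]
 [202.42222508 414.97448963]]
0.152 [[449.71031736 438.71682632]
 [201.24683975 403.95008956]]
0.158 [[448.96986084 425.29151633]
 [199.82924938 390.65346406]]
```

View pics/s11.png

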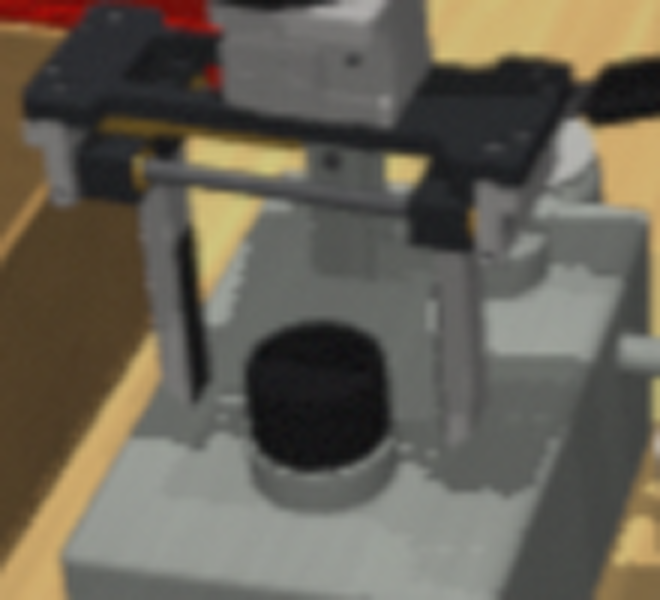

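The fingertips are at (212,237) and (256,244), matching z of about 0.152 to 0.153, so they clear the collar. Grip.

Call:
servo_tool:
  rows:
    - [[0,0,0],0]
    - [[0,0,0],0]
    - [[0,0,0],0]
    - [[0,0,0],0]
    - [[0,0,0],0]
    - [[0,0,0],0]
    - [[0,0,0],0]
    - [[0,0,0],0]
    - [[0,0,0],0]
  grip: 1

```text
time: 14.5
tool_pos: [0.5901, 0.1574, 0.1165]
ee_rot: [3.139, 0.0, 1.54]
wrist_force: [4.0, -0.5, -1.5]
width: 0.0485
```

```bash

python3 go.py;python3 pic.py side s12 180 290 170 270
```

```text
t 14.5 pos [0.5901 0.1574 0.1165] rot [3.1386 0.     1.5403] F [ 4.0468 -0.5169 -1.5345] M [-0.1426 -0.7857  0.0553] w 0.0485 q [ 0.1682  0.2337  1.3024 -0.0006  1.6027  0.1987]
scale 6.0
```

View pics/s12.png

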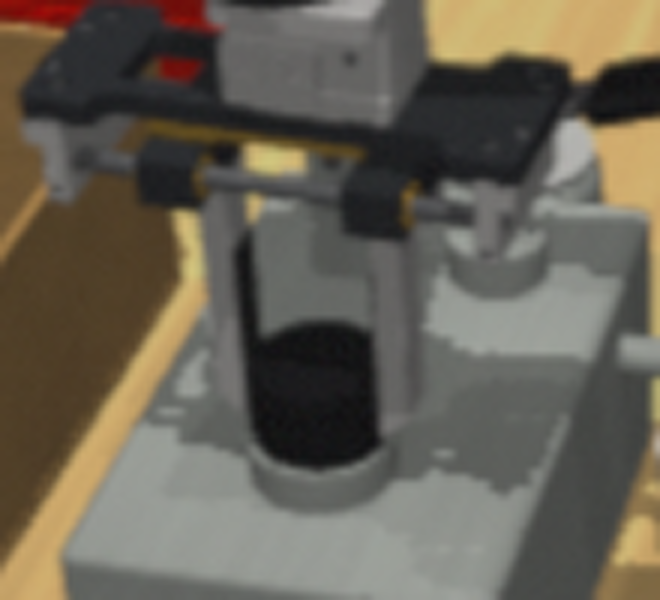

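The grip is firm at 48.5 mm opening, just under the cap's 50 mm. There is a 4 N sideways bias, so I'll recentre by 1.5 mm and try the first direction, reading the wrist torque.

Call:
servo_tool:
  rows:
    - [[0,0.02,0],0.05]
    - [[0,0.02,0],0.1]
    - [[0,0.02,0],0.1]

```text
time: 14.8
tool_pos: [0.5899, 0.1575, 0.1162]
ee_rot: [-3.14, 0.0, 1.382]
wrist_force: [-0.7, -0.5, 1.0]
width: 0.0491
```

```bash
python3 go.py
```

```text
t 14.8 pos [0.5899 0.1575 0.1162] rot [-3.1405  0.0003  1.3822] F [-0.6794 -0.5199  0.9643] M [-0.0703 -0.0448  0.0101] w 0.0491 q [0.168  0.2368 1.2991 0.0001 1.6068 0.3566]
```

Call:
servo_tool:
  rows:
    - [[0,0,0],0.05]
    - [[0,0,0],0.1]
    - [[0,0,0],0.15]
    - [[0,0,0],0.2]
    - [[0,0,0],0.2]

```text
time: 15.22
tool_pos: [0.5909, 0.1592, 0.1166]
ee_rot: [3.142, -0.003, 1.071]
wrist_force: [2.6, 3.8, 1.4]
width: 0.0486
```

```bash
python3 go.py
```

```text
t 15.2167 pos [0.5909 0.1592 0.1166] rot [ 3.1416 -0.0035  1.0712] F [2.6424 3.7618 1.3638] M [ 0.7061 -0.3906  0.056 ] w 0.0486 q [0.1689 0.2368 1.2984 0.0027 1.6043 0.6686]
```

Call:
servo_tool:
  rows:
    - [[0,0,0],0.05]
    - [[0,0,0],0.1]
    - [[0,0,0],0.15]
    - [[0,0,0],0.2]
    - [[0,0,0],0.2]

```text
time: 15.63
tool_pos: [0.5896, 0.1584, 0.1169]
ee_rot: [-3.14, -0.0, 0.759]
wrist_force: [-1.1, 2.0, 5.4]
width: 0.05
```

```bash
python3 go.py;python3 pic.py side s13 180 290 170 270
```

```text
t 15.6333 pos [0.5896 0.1584 0.1169] rot [-3.1402 -0.      0.7592] F [-1.0924  2.0309  5.3987] M [0.3861 0.2931 0.553 ] w 0.05 q [0.1688 0.236  1.2987 0.0012 1.6077 0.9805]
scale 6.0
```

View pics/s13.png

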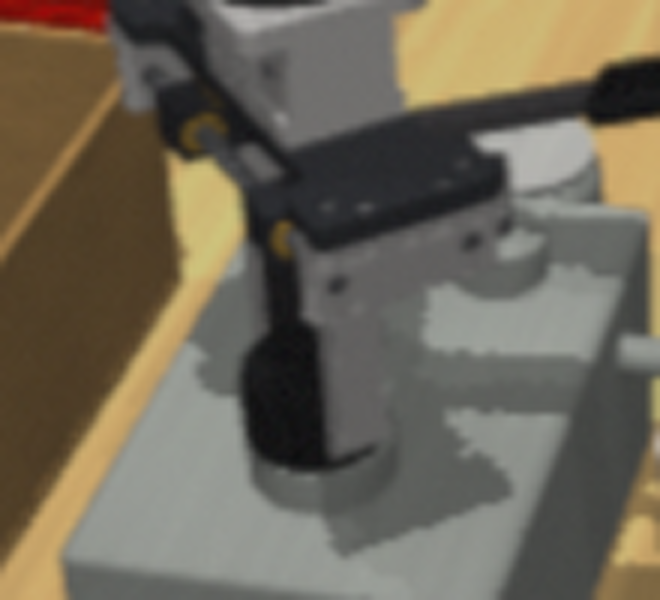

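The yaw torque has jumped from 0.05 to 0.55 N m after 0.78 rad, which suggests a stop. One more small turn will show whether it holds.

Call:
servo_tool:
  rows:
    - [[0,0,0],0.05]
    - [[0,0,0],0.1]
    - [[0,0,0],0.1]

```text
time: 15.93
tool_pos: [0.5888, 0.1586, 0.1167]
ee_rot: [-3.139, 0.001, 0.601]
wrist_force: [-4.0, 2.5, 5.7]
width: 0.0505
```

```bash
python3 go.py
```

```text
t 15.9333 pos [0.5888 0.1586 0.1167] rot [-3.1388  0.0013  0.601 ] F [-4.0183  2.4984  5.705 ] M [0.5017 0.6975 0.4947] w 0.0505 q [0.1689 0.2359 1.2992 0.002  1.6089 1.1388]
```

The torque is saturated at about 0.5 N m, so the cap is slipping against its stop: clockwise is wrong. I'll turn counter-clockwise and monitor.

Call:
servo_tool:
  rows:
    - [[0,0,0],-0.07]
    - [[0,0,0],-0.14]
    - [[0,0,0],-0.21]
    - [[0,0,0],-0.28]
    - [[0,0,0],-0.35]
    - [[0,0,0],-0.42]
    - [[0,0,0],-0.49]
    - [[0,0,0],-0.56]
    - [[0,0,0],-0.63]
    - [[0,0,0],-0.7]
    - [[0,0,0],-0.7]

```text
time: 16.85
tool_pos: [0.591, 0.1551, 0.1164]
ee_rot: [3.141, 0.004, 1.7]
wrist_force: [0.7, -3.7, 3.0]
width: 0.0498
```

```bash
python3 go.py
```

```text
t 16.85 pos [0.591  0.1551 0.1164] rot [3.1408 0.0041 1.7004] F [ 0.7034 -3.6879  3.0187] M [-0.8546 -0.4262 -0.073 ] w 0.0498 q [ 0.1665  0.2367  1.299  -0.0041  1.6053  0.0368]
```

Call:
servo_tool:
  rows:
    - [[0,0,0],-0.07]
    - [[0,0,0],-0.14]
    - [[0,0,0],-0.21]
    - [[0,0,0],-0.28]
    - [[0,0,0],-0.35]
    - [[0,0,0],-0.42]
    - [[0,0,0],-0.49]
    - [[0,0,0],-0.56]
    - [[0,0,0],-0.6]
    - [[0,0,0],-0.6]

```text
time: 17.68
tool_pos: [0.5929, 0.1574, 0.1164]
ee_rot: [3.139, 0.005, 2.641]
wrist_force: [5.7, -0.2, 0.6]
width: 0.0497
```

```bash
python3 go.py;python3 pic.py side s14 180 290 170 270
```

```text
t 17.6833 pos [0.5929 0.1574 0.1164] rot [3.1386 0.0046 2.6406] F [ 5.6935 -0.238   0.5696] M [ 0.0076 -1.2967  0.0505] w 0.0497 q [ 0.1674  0.2375  1.2979 -0.0005  1.6007 -0.9025]
scale 6.0
```

View pics/s14.png

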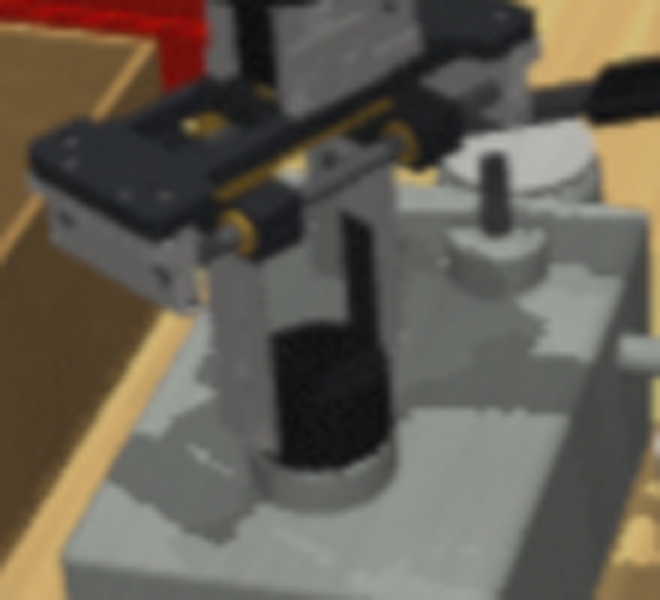

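There is no stop after 2.04 rad, and the torque is only 0.05. Allowing for the 0.47 to 0.78 rad of wrong-way turn, the cap is at +1.25 to +1.57 rad from its start, so it is free. I'll turn slightly further for margin and relax the sideways force before lifting.

Call:
servo_tool:
  rows:
    - [[-0.02,0.01,0],-0.06]
    - [[-0.03,0.02,0],-0.12]
    - [[-0.03,0.02,0],-0.12]
    - [[-0.03,0.02,0],-0.12]

```text
time: 18.07
tool_pos: [0.5939, 0.1577, 0.1165]
ee_rot: [3.141, 0.001, 2.825]
wrist_force: [2.1, -0.5, 3.1]
width: 0.05
```

```bash
python3 go.py
```

```text
t 18.0667 pos [0.5939 0.1577 0.1165] rot [3.1411 0.0014 2.8254] F [ 2.1285 -0.5444  3.124 ] M [-0.0296 -0.5269 -0.02  ] w 0.05 q [ 0.1674  0.2432  1.291  -0.0002  1.606  -1.0872]
```

The torque is still near zero, and the side force is down to 2 N. Now a short test lift.

Call:
servo_tool:
  rows:
    - [[0,0,-0.04],0]
    - [[0,0,-0.08],0]
    - [[0,0,-0.12],0]
    - [[0,0,-0.15],0]
    - [[0,0,-0.15],0]

```text
time: 18.48
tool_pos: [0.5932, 0.1573, 0.1283]
ee_rot: [-3.141, -0.0, 2.828]
wrist_force: [2.4, -2.7, -0.2]
width: 0.0499
```

```bash
python3 go.py;python3 pic.py side s15 180 290 170 270
```

```text
t 18.4833 pos [0.5932 0.1573 0.1283] rot [-3.1407 -0.      2.8279] F [ 2.4386 -2.7415 -0.2062] M [-0.468  -0.5653 -0.0416] w 0.0499 q [ 0.1673  0.2392  1.2722 -0.0007  1.6306 -1.0898]
scale 6.0
```

View pics/s15.png

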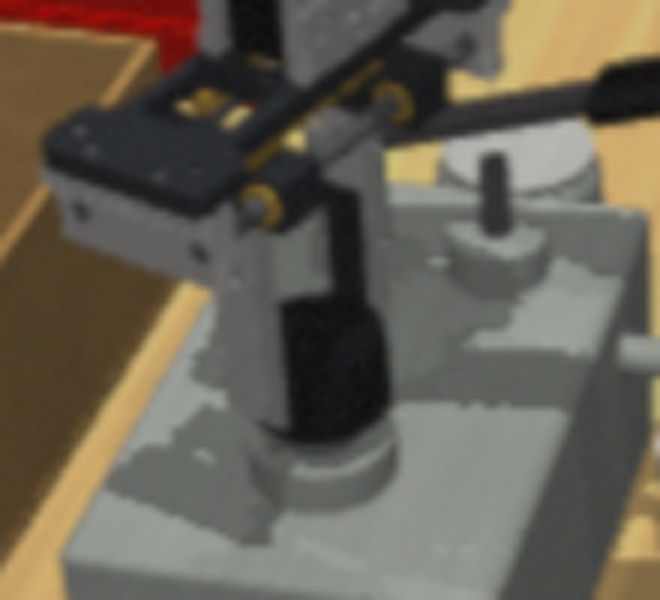

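The cap is rising with the gripper and the collar is visible beneath it at (234,247). Lifting on straight.

Call:
servo_tool:
  rows:
    - [[0,0,-0.06],0]
    - [[0,0,-0.14],0]
    - [[0,0,-0.24],0]
    - [[0,0,-0.36],0]
    - [[0,0,-0.5],0]
    - [[0,0,-0.64],0]
    - [[0,0,-0.76],0]
    - [[0,0,-0.84],0]
    - [[0,0,-0.88],0]
    - [[0,0,-0.88],0]
    - [[0,0,-0.88],0]
    - [[0,0,-0.88],0]

```text
time: 19.53
tool_pos: [0.5929, 0.1577, 0.1975]
ee_rot: [-3.141, -0.001, 2.829]
wrist_force: [0.1, 0.0, -0.9]
width: 0.0499
```

```bash
python3 go.py .589 .157 .197 2.82;python3 pic.py side s16 160 310 130 290; python3 pic.py top t16 0 560 0 420
```

```text
t 19.5333 pos [0.5929 0.1577 0.1975] rot [-3.1407 -0.0015  2.8285] F [ 0.0618  0.017  -0.874 ] M [-0.018  -0.1313  0.0254] w 0.0499 q [ 0.1676  0.2284  1.149  -0.0001  1.7658 -1.0902]
need shift norm [ 0.0433 -0.0226  0.0066] turn norm 0.005430881620048716
scale 3.75
scale 1.4285714285714286
```

View pics/s16.png

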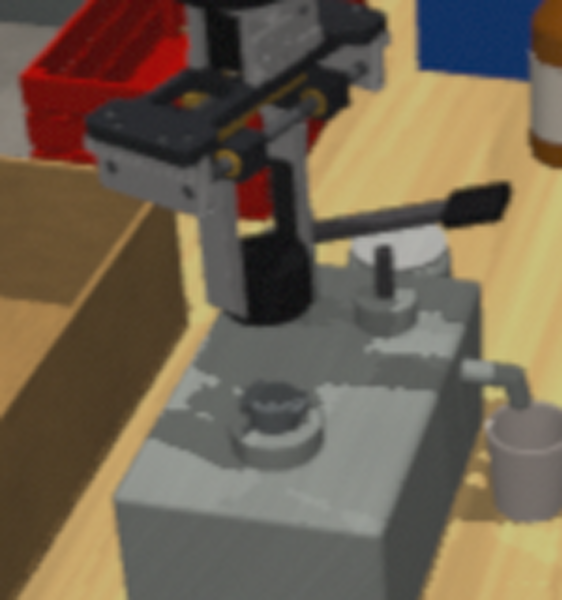

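View pics/t16.png

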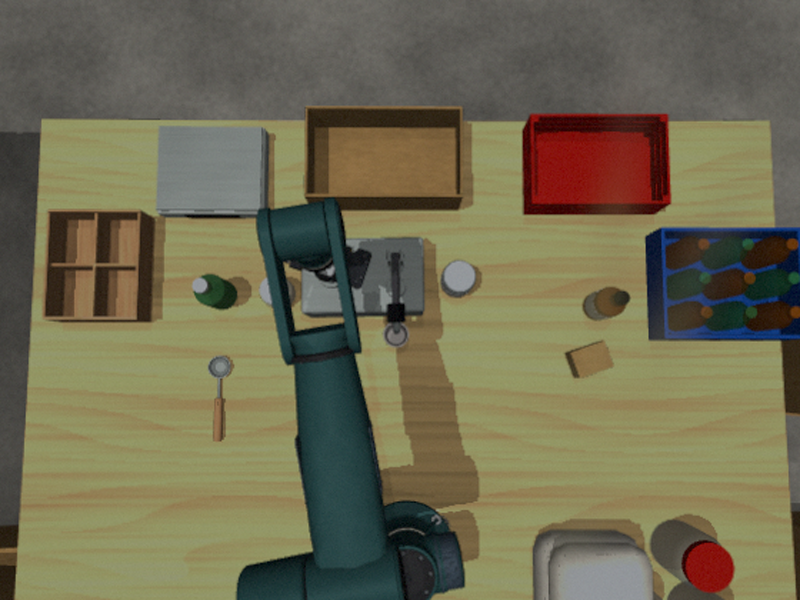

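```bash
python3 - <<'E'
from h import *
s=pickle.load(open("s16.pkl","rb"));t=pickle.load(open("t16.pkl","rb"));t0=pickle.load(open("top0.pkl","rb"));s0=pickle.load(open("side0.pkl","rb"))
# cap underside front edge low point and outlines
for p in((.589,.157,.163+.081),(.589,.157,.228)):print(proj(s,p))
o,d=ray(s,(234.4,204)); print("cap ctr on y=.157",o+d*(.157-o[1])/d[1])
for a,b,n in((s0,s,"sdiff"),(t0,t,"tdiff")):
    D=cv2.absdiff(a["pixels"],b["pixels"]).max(2); cv2.imwrite(f"pics/{n}.png",np.where(D>30,255,b["pixels"].max(2)//2).astype(np.uint8))
cv2.imwrite("pics/s16full.png",s["pixels"][:,:,::-1])
E
```

```text
[[231.18389157 204.62611219]]
[[231.70434824 211.03923775]]
cap ctr on y=.157 [0.58183812 0.157      0.24656945]
```

View pics/sdiff.png

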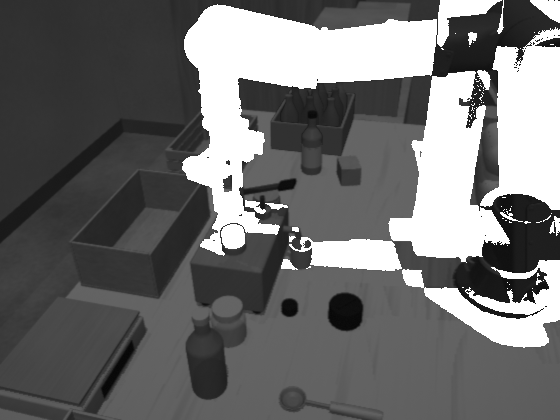

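View pics/tdiff.png

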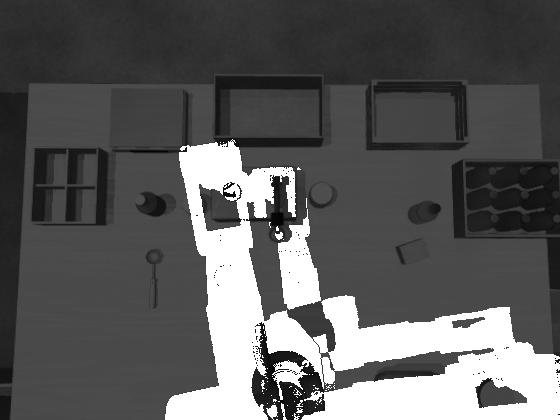

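The cap is about 81 mm above its seat (0.244 m expected, 0.247 m measured from the side view), level, over the neck within about 3 mm, and in a firm grip. The difference pictures show changes only at the arm, its shadow and the cap. The rim change at the cup is lighting, and the cup's outline is unmoved. I'll let it settle briefly and hand in.

Call:
servo_tool:
  rows:
    - [[0,0,0],0]
    - [[0,0,0],0]
    - [[0,0,0],0]
    - [[0,0,0],0]
    - [[0,0,0],0]
    - [[0,0,0],0]

```text
time: 20.13
tool_pos: [0.5933, 0.1578, 0.1985]
ee_rot: [-3.142, 0.0, 2.829]
wrist_force: [0.6, 0.2, 0.4]
width: 0.0498
```

```bash
python3 go.py; python3 -c "
from bench import robot
print(robot.get_obs()['qvel'].round(4)); print(robot.close_job())"
```

```text
t 20.1333 pos [0.5933 0.1578 0.1985] rot [-3.1415  0.      2.8286] F [0.5775 0.2095 0.4055] M [ 0.0018 -0.1366 -0.0049] w 0.0498 q [ 0.1676  0.2278  1.1479 -0.0001  1.7659 -1.0902]
[ 0.0001  0.0011 -0.001   0.0004 -0.0012  0.0018]
the job is handed in; nothing more can be done
None
```

The job is handed in at about 20 s: three full lever strokes, then the cap unscrewed and held about 8 cm above its seat, over the neck.

- **Lever:** each stroke went down to the stop, where the height stalled at a reported 0.127 m with 19–24 N, and back up until the fingers were clear of the pad. Pictures after strokes one and three showed the lever back at rest. After stroke two I had only the zero force and the clear height.
- **Cap thread:** clockwise hit its stop, with the torque levelling off at about 0.5 N m as the cap slipped. It came free counter-clockwise, about 1.45–1.75 rad from the start, and lifted with almost no force.
- **Final hold:** the cap was level within what the side view shows, still and about 3 mm off the neck's axis, with the grip at 49.8 mm. Comparing first and last pictures shows no bystander moved; the jar was partly hidden from above.
- **Disagreement:** the reported tool height was about 37 mm below the true fingertip height, as seen in the side view and confirmed by contact with the pad. I worked with that offset throughout. A sideways force of up to about 6 N while turning fell to 2–4 N by the start of the lift and was gone once the cap was clear.

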